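Hang the prize hook bracket on the display stand

TASK

Lift the loose lid off the blue tin by its knob and set it down flat on the table beside the tin. Take the yellow hook bracket out of the tin and hang it on the white sloping display panel: pass the big round part of its keyhole over the screw head, lay it flat on the panel, then slide it straight down the slope until the screw is fully home at the end of the narrow slot, and let go. Leave the carton, the round can and the pliers where they are.

Things in the scene. Friction and masses are not known exactly. Their poses are not given: they have to be found in the camera images.
- lid_knob (a point): Centre of the grip of the lid's black knob: 22 mm across from 8 mm below to 10 mm above this point (its top); 16 mm neck below. Blue lid 156 mm across, upper face 22 mm below the point; under it a 134 mm disc, 6 mm deep, sits loosely in the tin's mouth. Lowest face 32 mm below the point (so it is 32 mm up when flat on the table). z up. About 0.14 kg.
- tin: Blue round open tin, loose, about 0.5 kg; origin at the centre of its underside, z up. 150 mm outer and 144 mm inner diameter, 70 mm high, floor 3 mm thick. It starts closed by the lid, with the bracket lying flat in it.
- bracket_stem (a point): Centre of the hook bracket's black stem, a block 28 (x) by 18 (y) by 44 mm (z), 26 mm above the plate's underside; near its top a lip reaches 25 mm to +x. Grip it across y. Yellow plate below: 4 mm thick, 50 mm wide, from 22 mm behind to 78 mm ahead (+x = keyhole end, hangs uppermost). Starts flat on the tin's floor, keyhole end away from the robot within 50 degrees. About 0.22 kg.
- bracket_seat (a point): Point on the plate's underside in the slot, 24 mm ahead (+x) of the round opening's centre: where the screw's axis lies once the bracket is fully home. Axes as the stem's.
- panel: White display panel sloping 35 degrees from level on a fixed wooden stand (170 x 200 mm foot centred below), facing the robot and upward. Origin on its face, at the middle of the grey level rail, 85 mm above the table. x up the slope, y along the rail, z out of the face. Face 200 mm wide, reaching 107 mm up and 117 mm down the slope.
- carton: Bystander: yellow and blue carton, 50 x 70 x 85 mm high (a flap to 105 mm), origin at the centre of its underside.
- can: Bystander: flat round brass can, 85 mm in diameter, 36 mm high, origin at the centre of its underside.
- pliers: Bystander: pliers with red handles lying on the table, about 150 mm long along their x, 60 mm wide, 14 mm high, origin on the table near their middle.
- bracket_hole (a point): Centre of the keyhole's round opening (19 mm across), on the plate's underside, 36 mm ahead (+x) of and 26 mm below the stem point. From it a slot 9.5 mm wide runs towards +x and ends 27 mm from this point. Axes as the stem's.
- rail_middle (a point): Same point and axes as the panel. The steel screw stands square out of the rail on the line x = 0, up to 7 mm to either side of this point along y; its place differs each time and is not measured: see or feel for it. Head 14 mm across, 7 to 11 mm out of the face; shank 6 mm across. It does not yield to side pushes.
Mind the look-alikes: they are no part of the job. Leave any pink or purple look-alike of the tin alone.

How it is judged:
By the outcome, as a careful person would: the job done as asked, in the order asked, and still so for the second after the job is handed in, with the robot touching nothing.
It also fails if it takes over 67 s, if anything falls off the work surface, if the arm or the gripper's body presses on something with over 40 N, if the wrist force passes 120 N, or if a joint passes its speed limit or range.

ROBOT

A 7-joint arm with a two-finger parallel gripper is mounted at the origin on the work surface. World frame = base frame: x ahead of the robot, y to its left, z up, the work surface at z = 0. Lengths are in m, angles in rad, forces in N, time in s.
With the tool pointing down it reaches from about 0.425 to 1.025 m from the base axis. Payload 9.4 kg.
Tool frame: the origin (TCP) lies midway between the tips of the shut fingers; the grasp point (between the pads) lies 19 mm behind it; z points along the fingers, y is the direction in which the jaws open and shut (so a half turn about z gives the same grasp; the last joint's range is limited). The gripper opens to 93 mm and grips with 3 to 60 N. Pads are 15 mm wide; open, the fingers measure 128 mm over their backs; the gripper's body (75 mm by 188 mm) begins 65 mm behind the grasp point.
Start: joints at [-1.402, 0.599, -0.003, 1.599, 0.002, 0.943, -0.08], TCP at [0.176, 0.703, 0.219] pointing down, gripper open.
Joint ranges: [-2.57, 2.57], [-0.35, 1.97], [-1.29, 1.29], [0.11, 2.56], [-1.05, 4.19], [0.11, 1.86], [-2.63, 2.63]. Speed limits (rad/s): [2.22, 2.22, 3.01, 3.01, 3.14, 3.14, 3.14].

INTERFACE

Orientations are given as a unit quaternion [w, x, y, z].
In Python, from bench import readout, imaging, arm gives the robot as it stands.
- The arm moves only by the shell command python3 -m jog 'ROWS' [FORCE]. ROWS is a JSON object of lists of equal length, an entry for each row: "twist": the turn, a rotation vector about the tool's x, y, z in rad, a list of three; "dp": the shift along the tool's x, y, z in cm, a list of three; "hand": the gripper command: -1 is fully open, 1 is shut, values between are in proportion. In form: {"twist": [[ax, ay, az], ...], "dp": [[dx, dy, dz], ...], "hand": [hand, ...]}. A call has 1 to 12 rows; each row shifts and turns the commanded pose from where the row before left it, along the tool's axes as they then stand; what a row does not reach is not made up. A row lasts 1/12 s, in which the tool goes at most 41.7 mm and 7.16 degrees, less where a joint would pass 70% of its speed; a pose out of reach is approached as far as the arm can. A call is refused whole if a number of a shift passes 4.17 or a number of a turn 0.125, either way. A call with a gripper value outside its range is refused whole. The fingers move at their own pace and stop on an object; FORCE is the grip in N (left out, the last holds). Time passes only in rows, so rows that do not move let the fingers close. It gives the time, the measured TCP pose, the force and the opening at its end, in the units of the state.
- readout.observe(): the state, without advancing time (a new reading comes with each control period).
- imaging.snapshot(name): name is "scene" or "top"; returns the picture (420x560x3 uint8, red, green, blue); there is no depth.
- imaging.camera_model(name): a dict with "camera_matrix" (3x3 intrinsics, pixels), "world_from_camera" (4x4, takes a point from camera to world coordinates). Camera axes: x right, y down, z forward; pixel columns grow to the right and rows downward; lengths in m; the calibration is good to about 2 mm. A picture is of the moment at which its call begins. camera_model takes no time and is no camera call.
- arm.hand_in(): hands the job in, once; it reports no verdict.
The state is a dict: "time_s": time; "q": joint angles; "dq": joint speeds; "joint_torque": joint torques, N m; "tool_pos": TCP position; "ee_rot": TCP orientation; "force": force on the tool from outside, world axes, zero at the start; "torque": the same for the moment, N m; "gripper_width": finger opening in m.
Only numpy, scipy, OpenCV 4.12 (cv2) and the standard library are available. Lean on these libraries where they do the work, as an engineer would, in place of code of your own. Each camera call takes 0.05 s, during which the arm holds its last target. There are 200 camera calls.

## Working session

There is one attempt and no reset: what is moved stays moved. The work goes in short steps, Python scripts to look and compute and a shell command to move; the robot and the scene stay as the last step left them, time stands still between calls to the robot, and variables do not carry over. Pictures are saved under pics/ and viewed, about 8 in all and at most 12, crops included, and the job is handed in when it is done.

```bash
ls; mkdir -p pics
python3 - <<'E'
from bench import readout, imaging, arm
import cv2,numpy as np
s=readout.observe(); print({k:np.round(v,3).tolist() for k,v in s.items()})
for n in("scene","top"):
    im=imaging.snapshot(n); cv2.imwrite(f"pics/{n}0.png",im[:,:,::-1])
    m=imaging.camera_model(n); print(n,np.round(m["camera_matrix"],1).tolist(),np.round(m["world_from_camera"],3).tolist())
a=cv2.imread("pics/scene0.png");b=cv2.imread("pics/top0.png")
E
```

```text
pics
{'time_s': 0.0, 'q': [-1.402, 0.6, -0.003, 1.6, 0.002, 0.943, -0.08], 'dq': [-0.002, 0.0, -0.0, -0.0, -0.001, 0.0, -0.002], 'joint_torque': [0.001, -76.507, 1.497, -25.235, -0.053, 0.017, 0.0], 'tool_pos': [0.176, 0.703, 0.218], 'ee_rot': [-0.0, 0.123, 0.992, -0.001], 'force': [-0.605, -0.25, -0.127], 'torque': [-0.021, -0.062, -0.011], 'gripper_width': 0.093}
scene [[509.1, 0.0, 282.8], [0.0, 509.1, 211.0], [0.0, 0.0, 1.0]] [[0.566, 0.559, -0.606, 1.375], [0.824, -0.395, 0.406, -0.608], [-0.013, -0.729, -0.684, 0.937], [0.0, 0.0, 0.0, 1.0]]
top [[465.2, 0.0, 276.3], [0.0, 465.2, 207.8], [0.0, 0.0, 1.0]] [[0.025, -0.986, 0.162, 0.404], [-1.0, -0.025, 0.004, -0.103], [-0.0, -0.162, -0.987, 1.346], [0.0, 0.0, 0.0, 1.0]]
```

View pics/scene0.png

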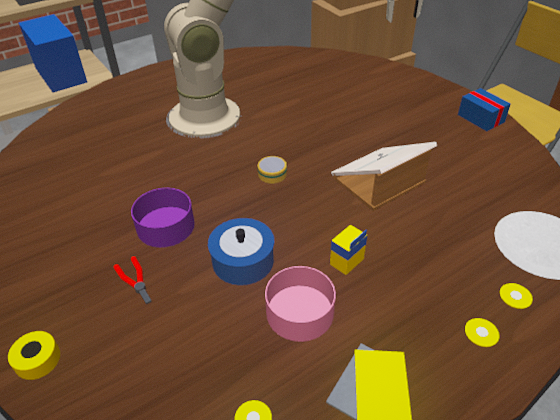

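View pics/top0.png

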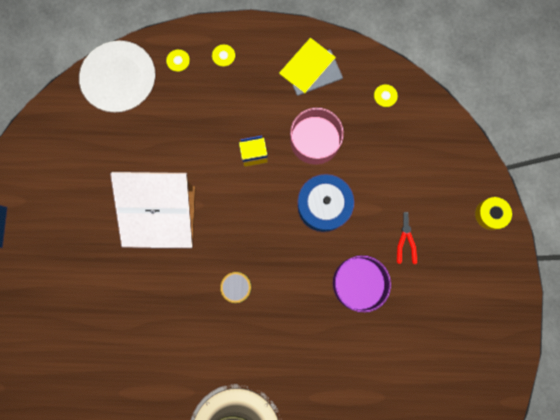

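Both views agree. The look-alikes are the pink open tin (scene 300,302; top 317,135) and the purple open tin (163,217; 362,283). The target is the blue lidded tin (241,250; 326,202) with its knob at (240,235; 326,200). The panel screw is near top (152,211), scene (380,156).

```bash
cat > h.py <<'E'
import numpy as np,cv2
from bench import readout, imaging
def cam(n):
    m=imaging.camera_model(n); return np.array(m["camera_matrix"]),np.array(m["world_from_camera"])
def ray(n,p):
    K,T=cam(n); d=T[:3,:3]@np.linalg.solve(K,[p[0],p[1],1.]); return T[:3,3],d/np.linalg.norm(d)
def onz(n,p,z):
    o,d=ray(n,p); return o+d*(z-o[2])/d[2]
def tri(ps,pt):
    o1,d1=ray("scene",ps);o2,d2=ray("top",pt)
    s=np.linalg.lstsq(np.c_[d1,-d2],o2-o1,rcond=None)[0]
    a,b=o1+s[0]*d1,o2+s[1]*d2; return (a+b)/2,np.linalg.norm(a-b)
def proj(n,X):
    K,T=cam(n); c=T[:3,:3].T@(np.asarray(X)-T[:3,3]); u=K@c; return u[:2]/u[2]
def snap(n,name):
    im=imaging.snapshot(n)[:,:,::-1].copy(); cv2.imwrite(f"pics/{name}.png",im); return im
def blob(mask,box):
    m=np.zeros_like(mask);x0,y0,x1,y1=box;m[y0:y1,x0:x1]=mask[y0:y1,x0:x1]
    n,l,st,c=cv2.connectedComponentsWithStats(m.astype(np.uint8)); i=1+np.argmax(st[1:,4]); return c[i],st[i],(l==i)
E
python3 - <<'E'
from h import *
s=cv2.imread("pics/scene0.png");t=cv2.imread("pics/top0.png")
g=lambda im:im.max(2)
ks=blob(g(s)<60,(228,225,255,248));kt=blob(g(t)<70,(316,190,338,212))
print("knob",ks[:2],kt[:2],tri(ks[0],kt[0]))
# knob top rows: top of blob in scene
hs=lambda im:cv2.cvtColor(im,cv2.COLOR_BGR2HSV)
H=hs(t); bl=blob((H[...,0]>95)&(H[...,0]<120)&(H[...,1]>120),(285,165,365,240))
cn=max(cv2.findContours(bl[2].astype(np.uint8),0,2)[0],key=len);print("lid ellipse",cv2.fitEllipse(cn))
e=cv2.fitEllipse(cn)
print("lid c z.072 ",onz("top",e[0],.070))
for z in(.075,.085,.092,.1): print(z,onz("top",kt[0],z),onz("scene",ks[0],z))
# panel white
for n,im,b in(("top",t,(100,160,200,255)),("scene",s,(325,135,445,180))):
    m=(hs(im)[...,1]<40)&(hs(im)[...,2]>170); c,st,mm=blob(m,b)
    cn=max(cv2.findContours(mm.astype(np.uint8),0,1)[0],key=len)
    print(n,st,cv2.approxPolyDP(cn,4,True)[:,0].tolist())
c1=cv2.resize(t[165:255,100:200],None,fx=4,fy=4,interpolation=2);c2=cv2.resize(s[130:210,325:445],None,fx=3.3,fy=3.3,interpolation=2)
c3=cv2.resize(t[150:250,280:380],None,fx=2,fy=2,interpolation=2);c4=cv2.resize(s[210:290,200:280],None,fx=2.5,fy=2.5,interpolation=2)
o=np.zeros((570,800,3),np.uint8)
for c,(x,y) in((c1,(0,0)),(c2,(402,0)),(c3,(0,365)),(c4,(402,365))): o[y:y+c.shape[0],x:x+c.shape[1]]=c[:,:800-x]
cv2.imwrite("pics/c1.png",o)
E
```

```text
knob (array([240.23863636, 234.84090909]), array([236, 229,   9,  14,  88], dtype=int32)) (array([326.2173913 , 199.86956522]), array([324, 198,   6,   5,  23], dtype=int32)) (array([ 0.63596554, -0.23300982,  0.09218719]), np.float64(0.00029992850301340326))
lid ellipse ((324.9677734375, 202.43431091308594), (54.3753547668457, 55.96238708496094), 39.3362922668457)
lid c z.072  [ 0.63265266 -0.23202903  0.07      ]
0.075 [ 0.6390733  -0.23493208  0.075     ] [ 0.62101546 -0.22525332  0.075     ]
0.085 [ 0.63722515 -0.23389122  0.085     ] [ 0.62975451 -0.22968907  0.085     ]
0.092 [ 0.63593144 -0.23316262  0.092     ] [ 0.63587183 -0.23279409  0.092     ]
0.1 [ 0.63445292 -0.23232993  0.1       ] [ 0.64286307 -0.23634269  0.1       ]
top [ 111  172   81   76 5371] [[111, 173], [122, 246], [191, 247], [185, 174]]
scene [ 331  142  106   31 1398] [[436, 143], [381, 148], [331, 172], [382, 172]]
```

View pics/c1.png

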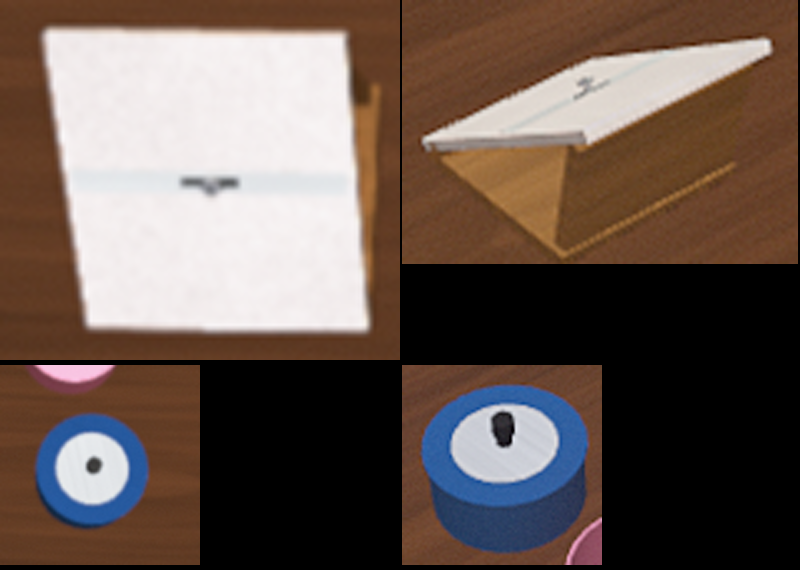

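Knob at about (0.635, -0.233, 0.096), consistent with a 70 mm tin plus lid. Next I fit the panel and the bystanders.

```bash
cat >> h.py <<'E'
from scipy.optimize import least_squares
from scipy.spatial.transform import Rotation as R
def panelT(v):
    r=R.from_euler("z",v[2])*R.from_euler("y",-np.deg2rad(35))
    return r.as_matrix(),np.array([v[0],v[1],.085])
def rel(target_pos,target_R=None):
    s=readout.observe();q=s["ee_rot"];T=R.from_quat([q[1],q[2],q[3],q[0]])
    d=T.inv().apply(np.array(target_pos)-s["tool_pos"])*100
    tw=None if target_R is None else (T.inv()*target_R).as_rotvec()
    print("pos",np.round(s["tool_pos"],4),"toolaxes(cols)",np.round(T.as_matrix(),3).tolist(),"F",np.round(s["force"],1),"w",round(s["gripper_width"],4),"t",round(s["time_s"],2))
    print("dp cm (current tool axes)",np.round(d,2),"twist",None if tw is None else np.round(tw,3),"q",np.round(s["q"],2))
E
python3 - <<'E'
from h import *
pt=np.array([[111,172.5],[122,247],[191.5,247.5],[185.5,173]])+0.0
ps=np.array([[437,142],[331,173]]) # right/left extreme
loc=np.array([[.107,.1,0],[-.117,.1,0],[-.117,-.1,0],[.107,-.1,0]])
def res(v,both=True):
    M,p=panelT(v); W=loc@M.T+p
    r=[proj("top",w)-q for w,q in zip(W,pt)]
    return np.ravel(r)
f=least_squares(res,[.62,.25,0]); print("panel",f.x,np.round(f.fun,1))
M,p=panelT(f.x)
print("scene corners",[np.round(proj("scene",w),1).tolist() for w in loc@M.T+p])
for n,b in(("top",(100,160,200,255)),("scene",(325,135,445,180))):
    print(n,"rail mid",proj(n,p),"ends +-.1",proj(n,p+M@[0,.1,0]),proj(n,p+M@[0,-.1,0]),"head y0",proj(n,p+M@[0,0,.011]),"y+7",proj(n,p+M@[0,.007,.011]))
# panel face local coordinate for scene head & top head pixel
def loc_at(n,px,h):
    o,d=ray(n,px);nn=M[:,2];s=((p+h*nn-o)@nn)/(d@nn);return M.T@(o+s*d-p)
print("top head",loc_at("top",(152.4,211.5),.011),"slot ends",loc_at("top",(145,210.5),0),loc_at("top",(159.5,210.5),0))
print("scene head",loc_at("scene",(325+(584-402)/3.3,130+82/3.3),.011))
t=cv2.imread("pics/top0.png");print(t[206:217,144:162].max(2))
s=cv2.imread("pics/scene0.png");print(s[148:164,368:392].max(2))
for nm,px,z in(("pink",(317,135),.05),("purple",(362,283),.05),("carton",(253,150),.085),("can",(235.5,287),.036),("lidspot",(255,215),0)): print(nm,onz("top",px,z))
rel([.635,-.233,.19])
E
```

```text
panel [0.5978546  0.24263872 0.01463979] [-0.6  0.5 -0.2 -0.7  0.4 -0.5  0.4  0.7]
scene corners [[435.4, 140.8], [381.4, 147.2], [330.1, 171.7], [379.6, 168.7]]
top rail mid [152.46891082 209.73225062] ends +-.1 [116.06367883 209.36432798] [188.88572845 210.10029034] head y0 [151.47469251 211.49574884] y+7 [148.90601426 211.46976907]
scene rail mid [381.73614606 156.81163037] ends +-.1 [407.72038224 144.11179009] [354.16506667 170.28704301] head y0 [380.53285812 153.05288521] y+7 [382.40744757 152.14568883]
top head [ 1.55094885e-05 -2.52321344e-03  1.10000000e-02] slot ends [-2.57824917e-03  2.08075605e-02  1.36179067e-16] [-2.12972822e-03 -1.90955612e-02  1.51971186e-16]
scene head [ 0.01795892 -0.01691353  0.011     ]
[[242 242 240 241 241 242 242 243 244 244 243 242 243 243 244 243 243 243]
 [237 236 236 236 237 238 237 238 238 237 237 236 237 238 239 238 238 240]
 [232 229 228 228 229 229 229 229 228 227 226 226 226 228 229 231 233 234]
 [225 193 173 168 170 172 178 192 201 191 181 172 169 169 177 201 228 231]
 [221 162 119 108 110 112 128 162 173 165 142 107  97  97 111 166 22
[... 1841 characters left out ...]
222
  223 222 222 222 224 224]
 [223 216 209 201 204 212 218 223 224 224 224 224 223 222 222 223 222 223
  223 224 222 223 222 221]
 [210 202 205 211 219 223 226 224 223 224 222 223 223 224 223 224 223 225
  223 224 224 224 223 223]]
pink [ 0.83405393 -0.20940381  0.05      ]
purple [ 0.41382952 -0.33762452  0.05      ]
carton [ 0.77424194 -0.02761103  0.085     ]
can [0.39421814 0.01085915 0.036     ]
lidspot [ 0.60278672 -0.03489718  0.        ]
pos [0.1763 0.7028 0.2179] toolaxes(cols) [[-0.97, 0.243, -0.0], [0.243, 0.97, -0.001], [-0.0, -0.001, -1.0]] F [-1.   0.1  0.8] w 0.093 t 0.1
dp cm (current tool axes) [-67.25 -79.61   2.91] twist None q [-1.4   0.6  -0.    1.6   0.    0.94 -0.08]
```

```bash
python3 -m jog '{"twist":[[0,0,0],[0,0,0],[0,0,0],[0,0,0],[0,0,0],[0,0,0],[0,0,0],[0,0,0],[0,0,0],[0,0,0],[0,0,0],[0,0,0]],"dp":[[-1.2,-1.4,0],[-2.2,-2.6,0],[-2.2,-2.6,0],[-2.2,-2.6,0],[-2.2,-2.6,0],[-2.2,-2.6,0],[-2.2,-2.6,0],[-2.2,-2.6,0],[-2.2,-2.6,0],[-2.2,-2.6,0],[-2.2,-2.6,0],[-2.2,-2.6,0]],"hand":[-1,-1,-1,-1,-1,-1,-1,-1,-1,-1,-1,-1]}'; python3 -c "
from h import *;rel([.635,-.233,.19])
print(tri((380,154.2),(152.2,211.6)),tri((379.7,153.8),(152.2,211.6)))"
```

```text
time_s: 1.1
tool_pos: [0.3501, 0.3487, 0.2185]
ee_rot: [-0.0, 0.123, 0.992, -0.0]
force: [0.8, 0.1, -0.5]
gripper_width: 0.0927
pos [0.3501 0.3487 0.2185] toolaxes(cols) [[-0.97, 0.243, -0.0], [0.243, 0.97, -0.0], [0.0, -0.0, -1.0]] F [ 0.8  0.1 -0.5] w 0.0927 t 1.1
dp cm (current tool axes) [-41.78 -49.5    2.86] twist None q [-0.9   0.33  0.    2.12 -0.    0.7   0.43]
(array([0.59166892, 0.24125314, 0.09080429]), np.float64(0.00040814990736193836)) (array([0.59129151, 0.24061141, 0.09229962]), np.float64(0.0009393570232380152))
```

```bash
python3 -m jog '{"twist":[[0,0,0],[0,0,0],[0,0,0],[0,0,0],[0,0,0],[0,0,0],[0,0,0],[0,0,0],[0,0,0],[0,0,0],[0,0,0],[0,0,0]],"dp":[[-2.3,-2.7,0],[-2.3,-2.7,0],[-2.3,-2.7,0],[-2.3,-2.7,0],[-2.3,-2.7,0],[-2.3,-2.7,0],[-2.3,-2.7,0],[-2.3,-2.7,0],[-2.3,-2.7,0],[-2.3,-2.7,0],[-2.3,-2.7,0],[-2.3,-2.7,0]],"hand":[-1,-1,-1,-1,-1,-1,-1,-1,-1,-1,-1,-1]}' >/dev/null;  python3 -m jog '{"twist":[[0,0,0],[0,0,0],[0,0,0],[0,0,0],[0,0,0],[0,0,0],[0,0,0],[0,0,0],[0,0,0],[0,0,0]],"dp":[[-2.3,-2.7,0],[-2.3,-2.7,0],[-2.3,-2.7,0],[-2.3,-2.7,0],[-2.3,-2.7,0],[-1.5,-1.8,0.6],[-0.8,-1.0,0.6],[0,0,1.2],[0,0,0],[0,0,0]],"hand":[-1,-1,-1,-1,-1,-1,-1,-1,-1,-1]}'; python3 -c "
from h import *;rel([.635,-.233,.079])"
```

```text
time_s: 2.93
tool_pos: [0.6318, -0.2202, 0.1933]
ee_rot: [-0.001, 0.122, 0.993, 0.001]
force: [0.1, 0.4, -0.1]
gripper_width: 0.0929
pos [ 0.6318 -0.2202  0.1933] toolaxes(cols) [[-0.97, 0.242, -0.003], [0.242, 0.97, 0.002], [0.003, 0.001, -1.0]] F [ 0.1  0.4 -0.1] w 0.0929 t 2.93
dp cm (current tool axes) [-0.66 -1.17 11.43] twist None q [ 0.19  0.56  0.1   1.76 -0.07  0.83  1.65]
```

```bash
python3 -m jog '{"twist":[[0,0,0],[0,0,0],[0,0,0],[0,0,0],[0,0,0],[0,0,0],[0,0,0],[0,0,0],[0,0,0],[0,0,0]],"dp":[[-0.66,-1.17,1],[0,0,2],[0,0,2.5],[0,0,2.5],[0,0,1.5],[0,0,1],[0,0,0.6],[0,0,0.3],[0,0,0],[0,0,0]],"hand":[-1,-1,-1,-1,-1,-1,-1,-1,-1,-1]}'
python3 - <<'E'
from h import *
rel([.635,-.233,.079])
a=snap("scene","g1")[170:290,180:300];b=snap("top","g1t")[150:250,280:380]
cv2.imwrite("pics/c2.png",np.hstack([cv2.resize(a,(390,390)),cv2.resize(b,(390,390))]))
E
```

```text
time_s: 3.77
tool_pos: [0.637, -0.2358, 0.0815]
ee_rot: [0.001, 0.123, 0.992, -0.0]
force: [-0.4, -0.8, 0.9]
gripper_width: 0.093
pos [ 0.637  -0.2358  0.0815] toolaxes(cols) [[-0.97, 0.243, 0.001], [0.243, 0.97, -0.0], [-0.001, -0.0, -1.0]] F [-0.4 -0.8  0.9] w 0.093 t 3.77
dp cm (current tool axes) [0.26 0.22 0.25] twist None q [ 0.22  0.7   0.08  1.82 -0.09  0.62  1.68]
```

View pics/c2.png

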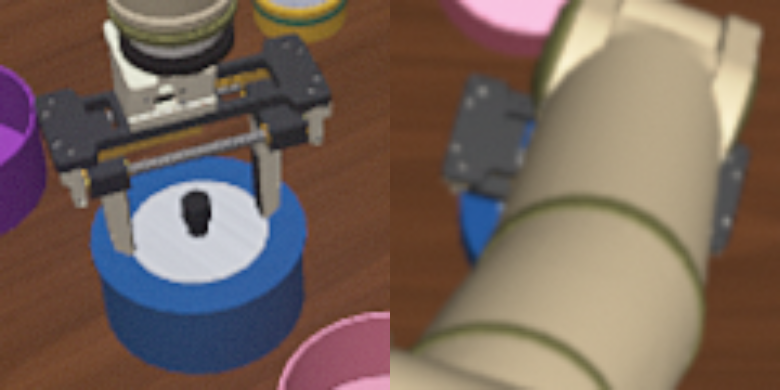

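The fingers straddle the knob (crop 196,210), with the tips about 7 mm above the lid. I'll trim the position, grip, then lift.

```bash
python3 -m jog '{"twist":[[0,0,0],[0,0,0],[0,0,0],[0,0,0],[0,0,0],[0,0,0],[0,0,0],[0,0,0],[0,0,0],[0,0,0]],"dp":[[0.2,0.2,0.2],[0,0,0],[0,0,0],[0,0,0],[0,0,0],[0,0,0],[0,0,0],[0,0,0],[0,0,0],[0,0,0]],"hand":[-1,1,1,1,1,1,1,1,1,1]}' 25; python3 -c "
from h import *;rel([.60,-.035,.13])"
```

```text
time_s: 4.7
tool_pos: [0.635, -0.2332, 0.0786]
ee_rot: [-0.0, 0.123, 0.992, 0.0]
force: [-0.7, -0.3, 0.3]
gripper_width: 0.0375
pos [ 0.635  -0.2332  0.0786] toolaxes(cols) [[-0.97, 0.243, -0.0], [0.243, 0.97, 0.0], [0.0, 0.0, -1.0]] F [-0.7 -0.3  0.3] w 0.0375 t 4.7
dp cm (current tool axes) [ 8.21 18.37 -5.14] twist None q [ 0.22  0.7   0.08  1.82 -0.09  0.62  1.68]
```

```bash
python3 -m jog '{"twist":[[0,0,0],[0,0,0],[0,0,0],[0,0,0],[0,0,0],[0,0,0],[0,0,0],[0,0,0],[0,0,0],[0,0,0],[0,0,0],[0,0,0]],"dp":[[0,0,0],[0,0,0],[0,0,0],[0,0,0],[0,0,0],[0,0,0],[0,0,-0.4],[0,0,-0.8],[0,0,-1.5],[0,0,-1.5],[0,0,-1],[0,0,-0.5]],"hand":[1,1,1,1,1,1,1,1,1,1,1,1]}'
python3 - <<'E'
from h import *
rel([.60,-.035,.14])
t=snap("scene","g2"); H=cv2.cvtColor(t,cv2.COLOR_BGR2HSV)
E
```

```text
time_s: 5.7
tool_pos: [0.6357, -0.2335, 0.1377]
ee_rot: [0.001, 0.123, 0.992, -0.0]
force: [0.1, 0.1, -1.0]
gripper_width: 0.0209
pos [ 0.6357 -0.2335  0.1377] toolaxes(cols) [[-0.97, 0.243, 0.002], [0.243, 0.97, -0.001], [-0.002, -0.0, -1.0]] F [ 0.1  0.1 -1. ] w 0.0209 t 5.7
dp cm (current tool axes) [ 8.29 18.38 -0.25] twist None q [ 0.21  0.63  0.09  1.79 -0.08  0.72  1.67]
```

```bash
python3 -m jog '{"twist":[[0,0,0],[0,0,0],[0,0,0],[0,0,0],[0,0,0],[0,0,0],[0,0,0],[0,0,0],[0,0,0],[0,0,0],[0,0,0],[0,0,0]],"dp":[[0.3,0.7,0],[0.6,1.4,0],[1,2.2,0],[1.2,2.7,0],[1.2,2.7,0],[1.2,2.7,0],[1.2,2.7,0],[0.9,2,0.3],[0.4,0.8,0.8],[0.2,0.5,1.5],[0,0,2.5],[0,0,2.5]],"hand":[1,1,1,1,1,1,1,1,1,1,1,1]}' >/dev/null; python3 -m jog '{"twist":[[0,0,0],[0,0,0],[0,0,0],[0,0,0],[0,0,0]],"dp":[[0,0,2],[0,0,1],[0,0,0.5],[0,0,0],[0,0,0]],"hand":[1,1,1,1,1]}'
python3 - <<'E'
from h import *
rel([.60,-.035,.0146])
t=snap("top","t1");s=snap("scene","s1")
cv2.imwrite("pics/c3.png",np.hstack([s[120:320,180:380],t[140:340,200:400]]).repeat(2,0).repeat(2,1))
E
```

```text
time_s: 7.17
tool_pos: [0.6004, -0.0349, 0.0249]
ee_rot: [0.0, 0.123, 0.992, -0.0]
force: [-0.4, -0.2, -0.7]
gripper_width: 0.0212
pos [ 0.6004 -0.0349  0.0249] toolaxes(cols) [[-0.97, 0.244, 0.0], [0.244, 0.97, -0.0], [-0.0, -0.0, -1.0]] F [-0.4 -0.2 -0.7] w 0.0212 t 7.17
dp cm (current tool axes) [ 0.03 -0.01  1.03] twist None q [-0.08  0.72  0.07  2.02 -0.12  0.4   1.41]
```

View pics/c3.png

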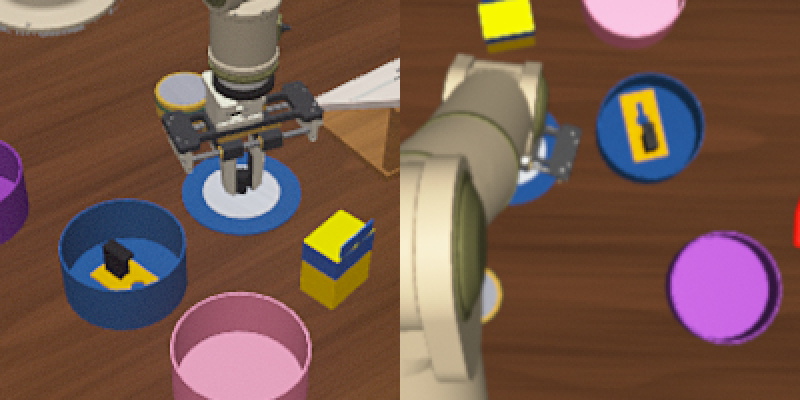

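The lid hangs level, about 10 mm above bare table, and the tin is open with the bracket inside (top crop 645,125). I'll lower and release, and measure the bracket.

```bash
python3 -m jog '{"twist":[[0,0,0],[0,0,0],[0,0,0],[0,0,0]],"dp":[[0,0,0.5],[0,0,0.3],[0,0,0.2],[0,0,0]],"hand":[1,1,1,1]}'
python3 - <<'E'
from h import *
rel([.60,-.035,.0146])
t=cv2.imread("pics/top0.png");t=cv2.imread("pics/t1.png")
H=cv2.cvtColor(t,cv2.COLOR_BGR2HSV)
m=(H[...,0]>15)&(H[...,0]<35)&(H[...,1]>140)&(H[...,2]>120)
c,st,mm=blob(m,(298,176,352,232))
cn=max(cv2.findContours(mm.astype(np.uint8),0,1)[0],key=len)
hull=cv2.convexHull(cn)[:,0].astype(float)
W=np.array([onz("top",p,.007) for p in hull])
r=cv2.minAreaRect((W[:,:2]*1000).astype(np.float32)); print(st,r)
b=cv2.boxPoints(r)/1000;print(np.round(b,4))
# dark stem
d=(t.max(2)<60); cd,sd,md=blob(d&(cv2.fillConvexPoly(np.zeros(d.shape,np.uint8),cv2.convexHull(cn),1)>0),(298,176,352,232)); print("dark",cd,sd,onz("top",cd,.051),onz("top",cd,.03))
# tin rim
bl=(H[...,0]>95)&(H[...,0]<125)&(H[...,1]>100)
c,st,mm=blob(bl|m|d,(296,170,355,236));e=cv2.fitEllipse(cv2.convexHull(max(cv2.findContours(mm.astype(np.uint8),0,1)[0],key=len)));print("tin",e,onz("top",e[0],.06))
E
```

```text
time_s: 7.6
tool_pos: [0.6003, -0.0347, 0.0146]
ee_rot: [0.0, 0.123, 0.992, 0.0]
force: [0.1, 0.7, -1.3]
gripper_width: 0.0209
pos [ 0.6003 -0.0347  0.0146] toolaxes(cols) [[-0.97, 0.243, 0.0], [0.243, 0.97, 0.0], [-0.0, 0.0, -1.0]] F [ 0.1  0.7 -1.3] w 0.0209 t 7.6
dp cm (current tool axes) [ 0.02 -0.03  0.  ] twist None q [-0.08  0.74  0.07  2.03 -0.12  0.38  1.41]
[310 185  24  36 418] ((644.371337890625, -228.1175994873047), (98.47111511230469, 48.85951232910156), 13.533646583557129)
[[ 0.5908 -0.2159]
 [ 0.6022 -0.2634]
 [ 0.698  -0.2403]
 [ 0.6865 -0.1928]]
dark [323.4375 211.5625] [322 207   6   8  16] [ 0.60983859 -0.2298546   0.051     ] [ 0.61317356 -0.23191753  0.03      ]
tin ((324.149658203125, 203.66778564453125), (53.15303039550781, 55.58068084716797), 33.917545318603516) [ 0.63087286 -0.2307771   0.06      ]
```

The lid is down (TCP 0.0146, so its lowest face is at 0). Bracket plate measures 98×49 mm against 100×50, yaw 13.5°, stem about (0.617, -0.235). I'll release, rise and yaw, and tilt briefly to learn the wrist length.

```bash
python3 -m jog '{"twist":[[0,0,0],[0,0,0],[0,0,0],[0,0,0],[0,0,0],[0,0,0],[0,0,0],[0,0,0],[0,0,0],[0,0,0],[0,0,0],[0,0,0]],"dp":[[0,0,0],[0,0,0],[0,0,0],[0,0,0],[0,0,0],[0,0,0],[0,0,-0.5],[0,0,-1.5],[0,0,-3],[0,0,-4],[0,0,-4],[0,0,-2]],"hand":[0,0,0,0,0,0,0,0,0,0,0,0]}'; python3 -m jog '{"twist":[[0,-0.12,0],[0,-0.12,0],[0,-0.12,0],[0,0,0],[0,0,0]],"dp":[[0,0,0],[0,0,0],[0,0,0],[0,0,0],[0,0,0]],"hand":[0,0,0,0,0]}'
python3 - <<'E'
from h import *
rel([.6172,-.2346,.10],R.from_matrix(np.c_[[-np.cos(.236),-np.sin(.236),0],[-np.sin(.236),np.cos(.236),0],[0,0,-1]]))
print(np.round(readout.observe()["q"],4))
E
```

```text
time_s: 8.6
tool_pos: [0.6015, -0.0351, 0.1693]
ee_rot: [0.002, 0.123, 0.992, 0.0]
force: [0.3, 0.3, -0.7]
gripper_width: 0.0467
time_s: 9.02
tool_pos: [0.5986, -0.0338, 0.1645]
ee_rot: [0.174, 0.12, 0.977, -0.022]
force: [0.5, -1.1, -0.1]
gripper_width: 0.0469
pos [ 0.5986 -0.0338  0.1645] toolaxes(cols) [[-0.911, 0.242, 0.335], [0.227, 0.97, -0.084], [-0.345, -0.001, -0.938]] F [ 0.5 -1.1 -0.1] w 0.0469 t 9.02
dp cm (current tool axes) [ -4.01 -19.02   8.37] twist [-0.086  0.346 -0.475] q [-0.3   0.44  0.26  2.22  0.    0.15  1.25]
[-2.9550e-01  4.4250e-01  2.6040e-01  2.2239e+00  2.0000e-04  1.5270e-01
  1.2486e+00]
```

```bash
cat > k.py <<'E'
from h import *
LO=np.array([-2.57,-.35,-1.29,.11,-1.05,.11,-2.63]);HI=np.array([2.57,1.97,1.29,2.56,4.19,1.86,2.63])
rz=lambda a:R.from_euler("z",a);ry=lambda a:R.from_euler("y",a)
def fk(q,P,s):
    h,a,b,c,o1,o2,o3=P
    r1=rz(s[0]*q[0])*ry(q[1]); p=np.array([0,0,h])+r1.apply([0,o1,a])
    r2=r1*rz(s[1]*q[2])*ry(q[3]); p=p+r2.apply([0,o2,b])
    r3=r2*rz(s[2]*q[4])*ry(q[5]); p=p+r3.apply([0,o3,c])
    return p,r3*rz(s[3]*q[6])
E
python3 - <<'E'
from k import *
import itertools
D=[([-1.402,.599,-.003,1.599,.002,.943,-.08],[.176,.703,.219],[0,.123,.992,0]),
([-.9,.33,0,2.12,0,.7,.43],[.3501,.3487,.2185],[0,.123,.992,0]),
([.19,.56,.1,1.76,-.07,.83,1.65],[.6318,-.2202,.1933],[0,.122,.993,0]),
([-.08,.74,.07,2.03,-.12,.38,1.41],[.6003,-.0347,.0146],[0,.123,.992,0]),
([-.2955,.4425,.2604,2.2239,.0002,.1527,1.2486],[.5986,-.0338,.1645],[.174,.12,.977,-.022])]
best=None
for s in itertools.product([1,-1],repeat=4):
    def res(v):
        o=[]
        for q,p,w in D:
            P,r=fk(q,v[:7],s); T=R.from_quat([w[1],w[2],w[3],w[0]])
            o+=list((P-p)*10)+list(((r*rz(v[7])).inv()*T).as_rotvec())
        return np.array(o+list(.01*(v[4:7])))
    for z0 in(0,1.57,3.14,-1.57):
        f=least_squares(res,[.34,.66,.44,.41,0,0,0,z0])
        if best is None or f.cost<best[0]: best=(f.cost,s,f.x,f.fun)
print(best[:3]);print(np.round(best[3],3))
np.save("k.npy",np.r_[best[2],best[1]])
_,s,v,_=best
M,p=panelT([.598,.2427,.0146])
def go(tcp,T,n=60):
    rng=np.random.default_rng(0);sol=[]
    for i in range(n):
        x0=LO+(HI-LO)*rng.random(7)
        f=least_squares(lambda q:np.r_[(fk(q,v[:7],s)[0]-tcp)*10,((fk(q,v[:7],s)[1]*rz(v[7])).inv()*T).as_rotvec()],x0,bounds=(LO,HI))
        if f.cost<1e-6: sol.append(f.x)
    return sol
for flip in(1,-1):
    T=R.from_matrix(np.c_[-flip*M[:,0],flip*M[:,1],-M[:,2]])
    for hx,hz in((-.036,.06),(-.06,.009)):
        S=go(p+M@[hx,-.0015,hz],T); print(flip,hx,len(S));
        for q in S[:12]: print(np.round(q,2))
E
```

```text
(np.float64(0.0014766363736795534), (-1, -1, -1, -1), array([ 0.2776951 ,  0.65049542,  0.44003472,  0.33706517, -0.03214219,
       -0.02742917,  0.00371518,  1.57312309]))
[-0.008  0.009  0.006  0.001 -0.    -0.001 -0.026 -0.007 -0.014 -0.008
 -0.003  0.004 -0.001 -0.023  0.014 -0.001 -0.005 -0.001 -0.002 -0.017
 -0.017 -0.004 -0.004  0.     0.001  0.016  0.011  0.     0.    -0.002
 -0.    -0.     0.   ]
1 -0.036 35
[-0.08  0.76 -1.02  2.38  1.82  1.08 -0.87]
[-0.62  0.57 -0.2   2.42  2.1   0.6  -1.23]
[-0.65  0.57 -0.16  2.42  2.12  0.58 -1.25]
[-1.22  0.71  0.73  2.47  3.29  0.39 -2.45]
[-0.19  0.69 -0.83  2.39  1.86  0.94 -0.93]
[-0.28  0.64 -0.68  2.39  1.9   0.84 -0.99]
[-0.7   0.57 -0.08  2.42  2.17  0.55 -1.31]
[-0.14  0.72 -0.91  2.39  1.84  0.99 -0.9 ]
[ 0.02  0.88 -1.22  2.38  1.78  1.26 -0.8 ]
[-1.02  0.61  0.39  2.45  2.67  0.39 -1.82]
[-0.19  0.69 -0.84  2.39  1.86  0.94 -0.93]
[-0.46  0.59 -0.42  2.41  1.99  0.7  -1.1 ]
1 -0.06 35
[ 0.01  1.05 -1.24  2.38  1.89  1.4  -0.83]
[-0.8   0.71  0.08  2.44  2.49  0.58 -1.65]
[-0.73  0.7  -0.01  2.44  2.4   0.61 -1.55]
[-1.08 
[... 769 characters left out ...]
.24  2.44  2.46  0.43  1.53]
[-0.67  0.57 -0.13  2.42  2.14  0.56  1.87]
[ 0.04  0.92 -1.29  2.37  1.77  1.33  2.37]
[-0.7   0.57 -0.09  2.42  2.17  0.55  1.84]
-1 -0.06 31
[-1.16  0.85  0.67  2.47  3.28  0.53  0.66]
[-0.66  0.7  -0.13  2.43  2.31  0.66  1.69]
[-1.31  1.02  1.    2.49  3.75  0.69  0.17]
[-0.72  0.7  -0.03  2.44  2.38  0.62  1.61]
[-0.08  0.92 -1.04  2.39  1.92  1.21  2.22]
[-1.33  1.06  1.07  2.49  3.82  0.74  0.1 ]
[-1.03  0.77  0.44  2.46  2.93  0.51  1.02]
[-0.19  0.83 -0.83  2.4   1.97  1.05  2.13]
[-0.08  0.92 -1.03  2.39  1.93  1.2   2.22]
[-1.36  1.15  1.19  2.49  3.94  0.84 -0.03]
[-1.19  0.88  0.74  2.48  3.39  0.55  0.55]
[-0.17  0.85 -0.87  2.39  1.96  1.08  2.14]
```

```bash
cat >> k.py <<'E'
_k=np.load("k.npy");P_,z_,S_=_k[:7],_k[7],_k[8:]
def F(q): p,r=fk(q,P_,S_); return p,r*rz(z_)
def step(q,p,T,dmax=.15):
    def err(q): a,r=F(q); return np.r_[(p-a)*3,r.apply((r.inv()*T).as_rotvec())]
    for _ in range(8):
        e=err(q)
        if np.linalg.norm(e)<1e-3: break
        J=np.array([(err(q+1e-5*np.eye(7)[i])-e)/1e-5 for i in range(7)]).T
        act=np.ones(7,bool)
        for _ in range(4):
            dq=np.zeros(7); Ja=-J[:,act]; dq[act]=Ja.T@np.linalg.solve(Ja@Ja.T+2e-3*np.eye(6),e)
            bad=act&(((q+dq)<LO)|((q+dq)>HI))
            if not bad.any(): break
            act&=~bad
        q=np.clip(q+np.clip(dq,-dmax,dmax),LO,HI)
    return q,np.linalg.norm(err(q))
E
cat > sim.py <<'E'
from k import *
from scipy.spatial.transform import Slerp
M,p=panelT([.598,.2427,.0146])
yaw=.236
T0=R.from_matrix(np.c_[[-np.cos(yaw),-np.sin(yaw),0],[-np.sin(yaw),np.cos(yaw),0],[0,0,-1]])
TP=R.from_matrix(np.c_[-M[:,0],M[:,1],-M[:,2]])
q0=np.array([.2,.56,.1,1.76,-.07,.83,2.13])
q0,e=step(q0,np.array([.617,-.235,.2]),T0)
print("start",np.round(q0,2),e)
hover=p+M@[-.036,-.0015,.08]
for side in(1,-1):
  for mid in([.6,0,.28],[.55,.1,.28]):
    q=q0;T1=R.from_rotvec([side*.6,0,0])*T0
    print("side",side,mid)
    for (pa,Ta,pb,Tb,n) in(([.617,-.235,.2],T0,mid,T1,14),(mid,T1,hover,TP,16),(hover,TP,p+M@[-.036,-.0015,.009],TP,5),(p+M@[-.036,-.0015,.009],TP,p+M@[-.06,-.0015,.009],TP,3)):
        sl=Slerp([0,1],R.concatenate([Ta,Tb]))
        for k in range(1,n+1):
            q,e=step(q,np.array(pa)+(np.array(pb)-pa)*k/n,sl(k/n))
            if k==n or e>.01: print(k,np.round(q,2),round(e,3))
E
python3 sim.py
```

```text
start [ 0.22  0.54  0.1   1.78 -0.07  0.82  2.15] 0.0006615602359853045
side 1 [0.6, 0, 0.28]
14 [ 0.36  0.49 -0.22  1.82 -0.58  1.03  2.33] 0.0
10 [-0.22  0.36 -0.1   2.29 -0.9   0.11  2.25] 0.044
11 [-0.32  0.37 -0.    2.29 -0.9   0.11  2.25] 0.095
12 [-0.65  0.38  0.29  2.3  -0.9   0.11  2.12] 0.118
13 [-0.86  0.42  0.47  2.3  -0.9   0.11  2.05] 0.147
14 [-1.04  0.47  0.62  2.3  -0.9   0.11  1.96] 0.17
15 [-1.19  0.53  0.74  2.3  -0.9   0.11  1.88] 0.187
16 [-1.3   0.6   0.83  2.3  -0.9   0.11  1.81] 0.198
1 [-1.28  0.63  0.81  2.28 -0.9   0.11  1.79] 0.209
2 [-1.24  0.65  0.78  2.26 -0.9   0.11  1.79] 0.22
3 [-1.21  0.67  0.75  2.24 -0.9   0.11  1.79] 0.231
4 [-1.18  0.69  0.72  2.22 -0.9   0.11  1.79] 0.24
5 [-1.15  0.71  0.7   2.21 -0.9   0.11  1.79] 0.25
1 [-1.16  0.71  0.7   2.21 -0.9   0.11  1.79] 0.258
2 [-1.18  0.72  0.71  2.22 -0.9   0.11  1.77] 0.266
3 [-1.19  0.73  0.71  2.23 -0.9   0.11  1.75] 0.275
side 1 [0.55, 0.1, 0.28]
14 [ 0.26  0.41 -0.27  1.98 -0.66  0.89  2.27] 0.0
9 [-0.26  0.34 -0.1   2.3  -0.91  0.15  2.23] 0.032
10 [-0.37  0.35  0.01  2.29 -0.91  0.15  2.2
[... 502 characters left out ...]
6  2.22 -0.91  0.15  1.8 ] 0.252
5 [-1.18  0.73  0.74  2.2  -0.91  0.15  1.79] 0.261
1 [-1.19  0.73  0.74  2.2  -0.91  0.15  1.78] 0.27
2 [-1.2   0.74  0.75  2.21 -0.91  0.15  1.77] 0.278
3 [-1.22  0.74  0.75  2.22 -0.91  0.15  1.76] 0.286
side -1 [0.6, 0, 0.28]
14 [-0.67  0.51  0.42  1.84  0.43  1.05  1.26] 0.0
16 [-0.7   0.53 -0.1   2.43  2.09  0.54 -1.24] 0.0
5 [-0.6   0.67 -0.16  2.39  2.24  0.62 -1.34] 0.001
3 [-0.61  0.7  -0.2   2.43  2.26  0.69 -1.4 ] 0.001
side -1 [0.55, 0.1, 0.28]
14 [-0.82  0.49  0.37  1.86  0.4   1.14  1.11] 0.0
16 [-0.73  0.53 -0.07  2.43  2.11  0.53 -1.26] 0.0
5 [-0.62  0.67 -0.13  2.39  2.26  0.61 -1.36] 0.001
3 [-0.63  0.7  -0.17  2.43  2.28  0.67 -1.42] 0.001
```

A sideways lean to -y during the carry brings the wrist round to the panel pose. First the grasp: I'll undo the tilt and yaw to the bracket.

```bash
python3 -m jog '{"twist":[[-0.017,0.07,-0.095],[-0.017,0.07,-0.095],[-0.017,0.07,-0.095],[-0.017,0.07,-0.095],[-0.017,0.07,-0.095],[0,0,0],[0,0,0]],"dp":[[0,0,0],[0,0,0],[0,0,0],[0,0,0],[0,0,0],[0,0,0],[0,0,0]],"hand":[0,0,0,0,0,0,0]}'
cat > tgt.py <<'E'
from k import *
import sys
yaw=.236
T0=R.from_matrix(np.c_[[-np.cos(yaw),-np.sin(yaw),0],[-np.sin(yaw),np.cos(yaw),0],[0,0,-1]])
rel([float(x) for x in sys.argv[1:4]],T0)
E
python3 tgt.py .6172 -.2346 .14
```

```text
time_s: 9.6
tool_pos: [0.6018, -0.0359, 0.1646]
ee_rot: [-0.0, -0.115, 0.993, 0.0]
force: [-1.5, -0.4, 0.4]
gripper_width: 0.0466
pos [ 0.6018 -0.0359  0.1646] toolaxes(cols) [[-0.974, -0.228, -0.001], [-0.228, 0.974, 0.0], [0.001, 0.0, -1.0]] F [-1.5 -0.4  0.4] w 0.0466 t 9.6
dp cm (current tool axes) [  3.02 -19.7    2.45] twist [ 0.    -0.001 -0.006] q [ 0.02  0.52 -0.08  1.93  0.06  0.69  1.7 ]
```

```bash
python3 -m jog '{"twist":[[0,0,0],[0,0,0],[0,0,0],[0,0,0],[0,0,0],[0,0,0],[0,0,0],[0,0,0],[0,0,0],[0,0,0],[0,0,0]],"dp":[[0.2,-1.2,0],[0.4,-2.8,0],[0.5,-3.4,0],[0.5,-3.4,0],[0.5,-3.4,0],[0.5,-3,0.3],[0.3,-1.8,0.7],[0.12,-0.7,1],[0,0,0.5],[0,0,0],[0,0,0]],"hand":[0,0,0,0,0,0,0,0,0,0,0]}'; python3 tgt.py .6172 -.2346 .011
python3 - <<'E'
from h import *
a=snap("scene","g3")[170:290,180:300];cv2.imwrite("pics/c4.png",cv2.resize(a,(480,480),interpolation=2))
E
```

```text
time_s: 10.52
tool_pos: [0.6163, -0.2312, 0.1392]
ee_rot: [-0.001, -0.118, 0.993, 0.0]
force: [-0.5, -0.3, 1.0]
gripper_width: 0.0463
pos [ 0.6163 -0.2312  0.1392] toolaxes(cols) [[-0.972, -0.234, -0.002], [-0.234, 0.972, 0.001], [0.002, 0.001, -1.0]] F [-0.5 -0.3  1. ] w 0.0463 t 10.52
dp cm (current tool axes) [-0.04 -0.36 12.82] twist [ 0.001 -0.002 -0.   ] q [ 0.33  0.61 -0.09  1.82  0.08  0.72  2.01]
```

View pics/c4.png

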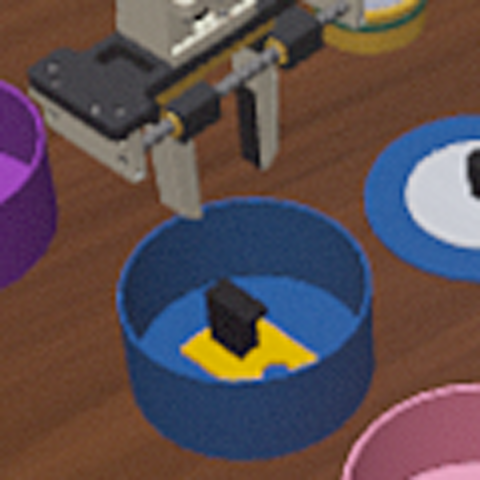

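The open fingers straddle the stem line (crop 235,318), and the lid lies flat at right. Now I descend and grip.

```bash
python3 -m jog '{"twist":[[0,0,0],[0,0,0],[0,0,0],[0,0,0],[0,0,0],[0,0,0],[0,0,0],[0,0,0],[0,0,0],[0,0,0]],"dp":[[0,-0.35,1],[0,0,2],[0,0,2.5],[0,0,2.5],[0,0,2],[0,0,1.2],[0,0,0.8],[0,0,0.4],[0,0,0.3],[0,0,0]],"hand":[0,0,0,0,0,0,0,0,0,0]}';  python3 -m jog '{"twist":[[0,0,0],[0,0,0],[0,0,0],[0,0,0],[0,0,0],[0,0,0],[0,0,0]],"dp":[[0,0,0],[0,0,0],[0,0,0],[0,0,0],[0,0,0],[0,0,0],[0,0,0]],"hand":[1,1,1,1,1,1,1]}' 45; python3 tgt.py .6172 -.2346 .012
```

```text
time_s: 11.4
tool_pos: [0.6175, -0.2369, 0.0129]
ee_rot: [-0.0, -0.117, 0.993, -0.0]
force: [-0.1, -0.3, 0.5]
gripper_width: 0.0463
time_s: 11.98
tool_pos: [0.6171, -0.2363, 0.0131]
ee_rot: [-0.001, -0.117, 0.993, 0.0]
force: [-2.0, 3.5, 6.2]
gripper_width: 0.0181
pos [ 0.6171 -0.2363  0.0131] toolaxes(cols) [[-0.973, -0.232, -0.001], [-0.232, 0.973, -0.0], [0.001, 0.0, -1.0]] F [-2.   3.5  6.2] w 0.0181 t 11.98
dp cm (current tool axes) [-0.04  0.16  0.11] twist [ 0.    -0.001 -0.001] q [ 0.32  0.78 -0.07  1.88  0.1   0.49  1.99]
```

Held at 18.1 mm width. I'll lift, then lean sideways.

```bash
python3 -m jog '{"twist":[[0,0,0],[0,0,0],[0,0,0],[0,0,0],[0,0,0],[0,0,0],[0,0,0],[0,0,0],[0,0,0],[0,0,0],[0,0,0],[0,0,0]],"dp":[[0,0,-0.5],[0,0,-1],[0,0,-2],[0,0,-2.5],[0,0,-3],[0,0,-3],[0,0,-3],[0,0,-3],[0,0,-3],[0,0,-2],[0,0,-1],[0,0,0]],"hand":[1,1,1,1,1,1,1,1,1,1,1,1]}'; python3 -m jog '{"twist":[[0.05,0.012,0],[0.09,0.021,0],[0.09,0.021,0],[0.09,0.021,0],[0.09,0.021,0],[0.09,0.021,0],[0.08,0.02,0],[0,0,0]],"dp":[[0,0,0],[0,0,0],[0,0,0],[0,0,0],[0,0,0],[0,0,0],[0,0,0],[0,0,0]],"hand":[1,1,1,1,1,1,1,1]}'
cat > tp.py <<'E'
from k import *
import sys
M,p=panelT([.598,.2427,.0146])
TP=R.from_matrix(np.c_[-M[:,0],M[:,1],-M[:,2]])
# args: panel-local TCP target; steps
x=[float(v) for v in sys.argv[1:4]]
rel(p+M@x,TP)
s=readout.observe();print("TCP in panel axes mm",np.round(1000*M.T@(np.array(s["tool_pos"])-p),1),"F panel",np.round(M.T@np.array(s["force"]),1),"torque panel",np.round(M.T@np.array(s["torque"]),2))
E
python3 tp.py -.036 -.0015 .08
```

```text
time_s: 12.98
tool_pos: [0.6183, -0.2374, 0.2555]
ee_rot: [0.001, -0.117, 0.993, -0.001]
force: [0.6, 0.3, -2.5]
gripper_width: 0.0179
time_s: 13.65
tool_pos: [0.6177, -0.2315, 0.2487]
ee_rot: [-0.036, -0.116, 0.949, -0.292]
force: [0.5, 1.1, -3.0]
gripper_width: 0.0177
pos [ 0.6177 -0.2315  0.2487] toolaxes(cols) [[-0.97, -0.242, -0.0], [-0.2, 0.802, -0.563], [0.136, -0.546, -0.827]] F [ 0.5  1.1 -3. ] w 0.0177 t 13.65
dp cm (current tool axes) [ -1.82  46.61 -16.72] twist [-0.509 -0.667  0.398] q [-0.18  0.51  0.23  1.89  0.66  0.86  1.36]
TCP in panel axes mm [ 104.3 -474.4  126.8] F panel [-1.2  1.  -2.7] torque panel [ 0.93  0.04 -0.61]
```

```bash
python3 -m jog '{"twist":[[0,0,0],[0,0,0],[0,0,0],[0,0,0],[0,0,0],[0,0,0],[0,0,0],[0,0,0],[0,0,0],[0,0,0],[0,0,0],[0,0,0]],"dp":[[0,1.2,-1],[0,2.4,-2],[0,2.6,-2.2],[0,2.6,-2.2],[0,2.6,-2.2],[0,2.6,-2.2],[0,2.6,-2.2],[0,2.6,-2.2],[0,2.6,-2.2],[0,2.4,-2],[0,1.8,-1.6],[0,0,0]],"hand":[1,1,1,1,1,1,1,1,1,1,1,1]}'; python3 tp.py -.036 -.0015 .08
```

```text
time_s: 14.65
tool_pos: [0.5566, 0.102, 0.2924]
ee_rot: [-0.034, -0.114, 0.95, -0.288]
force: [-0.8, 0.2, -1.6]
gripper_width: 0.0179
pos [0.5566 0.102  0.2924] toolaxes(cols) [[-0.972, -0.237, 0.002], [-0.198, 0.808, -0.556], [0.13, -0.54, -0.831]] F [-0.8  0.2 -1.6] w 0.0179 t 14.65
dp cm (current tool axes) [-1.55 20.74  5.83] twist [-0.502 -0.664  0.392] q [-0.64  0.46  0.11  1.82  0.48  1.22  1.02]
TCP in panel axes mm [  83.4 -140.1  194.8] F panel [-1.6  0.2 -0.8] torque panel [ 0.84  0.01 -0.49]
```

```bash
python3 -m jog '{"twist":[[-0.05,-0.066,0.039],[-0.05,-0.066,0.039],[-0.05,-0.066,0.039],[-0.05,-0.066,0.039],[-0.05,-0.066,0.039],[-0.05,-0.066,0.039],[0,0,0]],"dp":[[0,0,0],[0,0,0],[0,0,0],[0,0,0],[0,0,0],[0,0,0],[0,0,0]],"hand":[1,1,1,1,1,1,1]}'; python3 tp.py -.036 -.0015 .12;  python3 -m jog '{"twist":[[-0.05,-0.066,0.039],[-0.05,-0.066,0.039],[-0.05,-0.066,0.039],[-0.05,-0.066,0.039],[0,0,0],[0,0,0]],"dp":[[0,0,0],[0,0,0],[0,0,0],[0,0,0],[0,0,0],[0,0,0]],"hand":[1,1,1,1,1,1]}'; python3 tp.py -.036 -.0015 .08
```

```text
time_s: 15.23
tool_pos: [0.5548, 0.0918, 0.2931]
ee_rot: [0.17, -0.047, 0.977, -0.121]
force: [-1.5, -0.6, -2.6]
gripper_width: 0.0177
pos [0.5548 0.0918 0.2931] toolaxes(cols) [[-0.938, -0.05, 0.344], [-0.132, 0.966, -0.221], [-0.321, -0.253, -0.913]] F [-1.5 -0.6 -2.6] w 0.0177 t 15.23
dp cm (current tool axes) [ 7.4  17.87  6.75] twist [-0.211 -0.266  0.15 ] q [-0.59  0.23  0.14  2.12  0.56  0.65  0.77]
TCP in panel axes mm [  82.2 -150.3  196.5] F panel [-2.7 -0.6 -1.3] torque panel [ 0.21  0.78 -0.22]
time_s: 15.73
tool_pos: [0.5602, 0.0935, 0.2939]
ee_rot: [0.29, -0.01, 0.957, -0.02]
force: [0.5, 1.3, -1.5]
gripper_width: 0.0181
pos [0.5602 0.0935 0.2939] toolaxes(cols) [[-0.832, -0.007, 0.555], [-0.031, 0.999, -0.033], [-0.554, -0.045, -0.831]] F [ 0.5  1.3 -1.5] w 0.0181 t 15.73
dp cm (current tool axes) [11.77 15.4  11.06] twist [-0.041 -0.023  0.019] q [-0.71  0.17  0.34  2.32  0.99  0.23  0.28]
TCP in panel axes mm [  87.1 -148.6  194. ] F panel [-0.4  1.3 -1.5] torque panel [ 0.15  0.9  -0.07]
```

Run:
```python
from k import *
M,p=panelT([.598,.2427,.0146]);TP=R.from_matrix(np.c_[-M[:,0],M[:,1],-M[:,2]])
for path in ([[-.036,-.0015,.08]],[[-.036,-.0015,.19],[-.036,-.0015,.08]],[[.08,-.0015,.15],[-.036,-.0015,.08]]):
    s=readout.observe();q=np.array(s["q"]);a=np.array(s["tool_pos"])
    for x in path+[[-.036,-.0015,.01],[-.06,-.0015,.01]]:
        b=p+M@x
        for k in range(1,11):
            q,e=step(q,a+(b-a)*k/10,TP)
            if k%5==0 or e>.01: print(k,np.round(q,2),round(e,3))
        a=b
    print()
```

```text
5 [-0.69  0.33  0.12  2.41  1.99  0.31 -0.93] 0.0
10 [-0.71  0.53 -0.09  2.43  2.1   0.53 -1.25] 0.0
5 [-0.65  0.6  -0.13  2.41  2.18  0.58 -1.3 ] 0.0
10 [-0.61  0.67 -0.15  2.39  2.25  0.61 -1.34] 0.0
5 [-0.61  0.68 -0.17  2.41  2.26  0.65 -1.37] 0.0
10 [-0.62  0.7  -0.19  2.43  2.27  0.68 -1.4 ] 0.0

5 [-1.    0.22  0.44  2.43  1.59  0.23 -0.54] 0.0
10 [-1.12  0.29  0.29  2.47  1.67  0.36 -0.87] 0.0
5 [-0.94  0.41  0.15  2.46  2.    0.4  -1.18] 0.0
10 [-0.8   0.53  0.03  2.44  2.19  0.48 -1.34] 0.001
5 [-0.74  0.6  -0.01  2.42  2.27  0.53 -1.4 ] 0.0
10 [-0.68  0.67 -0.04  2.39  2.33  0.57 -1.43] 0.0
5 [-0.69  0.68 -0.06  2.41  2.33  0.6  -1.46] 0.0
10 [-0.69  0.7  -0.08  2.43  2.34  0.64 -1.49] 0.0

5 [-0.92  0.25  0.45  2.3   1.21  0.18 -0.07] 0.001
10 [-1.02  0.34  0.44  2.25  1.21  0.21 -0.2 ] 0.001
5 [-0.93  0.42  0.27  2.35  1.93  0.28 -0.99] 0.0
10 [-0.78  0.53  0.01  2.44  2.17  0.49 -1.32] 0.0
5 [-0.72  0.6  -0.04  2.42  2.25  0.54 -1.38] 0.0
10 [-0.67  0.67 -0.06  2.39  2.31  0.58 -1.41] 0.0
5 [-0.67  0.68 -0.08  2.41  2.32  0.61 -1.44] 0.0
10 [-0.67  0.7  -0.1   2.43  2.32  0.65 -1.47] 0.0
```

```bash
python3 -m jog '{"twist":[[-0.01,-0.006,0.005],[-0.01,-0.006,0.005],[-0.01,-0.006,0.005],[-0.01,-0.006,0.005],[0,0,0],[0,0,0],[0,0,0],[0,0,0],[0,0,0],[0,0,0],[0,0,0],[0,0,0]],"dp":[[0.7,1,0.7],[0.7,1,0.7],[0.7,1,0.7],[0.7,1,0.7],[0.7,1,0.7],[0.7,1,0.7],[0.7,1,0.7],[0.7,1,0.7],[0.7,1,0.7],[0.7,1,0.7],[0,0,0],[0,0,0]],"hand":[1,1,1,1,1,1,1,1,1,1,1,1]}'; python3 tp.py -.036 -.0015 .06
```

```text
time_s: 16.73
tool_pos: [0.5454, 0.183, 0.2044]
ee_rot: [0.301, -0.007, 0.954, -0.004]
force: [-0.5, -1.2, -1.4]
gripper_width: 0.0177
pos [0.5454 0.183  0.2044] toolaxes(cols) [[-0.819, -0.011, 0.574], [-0.016, 1.0, -0.003], [-0.574, -0.011, -0.819]] F [-0.5 -1.2 -1.4] w 0.0177 t 16.73
dp cm (current tool axes) [6.04 5.84 6.78] twist [-0.011  0.     0.004] q [-0.72  0.35  0.13  2.4   1.97  0.32 -0.94]
TCP in panel axes mm [ 24.6 -59.  128.5] F panel [-1.2 -1.2 -0.9] torque panel [ 0.    0.96 -0.01]
```

```bash
python3 -m jog '{"twist":[[-0.005,0,0.002],[-0.005,0,0.002],[0,0,0],[0,0,0],[0,0,0],[0,0,0],[0,0,0],[0,0,0],[0,0,0],[0,0,0],[0,0,0]],"dp":[[0.6,0.6,0.7],[0.8,0.8,0.9],[0.8,0.8,0.9],[0.8,0.8,0.9],[0.8,0.8,0.9],[0.8,0.8,0.9],[0.6,0.6,0.7],[0.5,0.4,0.5],[0.3,0.2,0.4],[0,0,0],[0,0,0]],"hand":[1,1,1,1,1,1,1,1,1,1,1]}'; python3 tp.py -.036 -.0015 .021
python3 - <<'E'
from h import *
t=snap("top","t5");s=snap("scene","s5")
a=cv2.resize(t[160:260,95:205],(400,364),interpolation=2);b=cv2.resize(s[80:180,320:430],(400,364),interpolation=2)
cv2.imwrite("pics/c5.png",np.hstack([a,b]))
E
```

```text
time_s: 17.65
tool_pos: [0.5332, 0.2397, 0.1143]
ee_rot: [0.301, -0.006, 0.954, 0.002]
force: [-0.3, -0.4, -2.2]
gripper_width: 0.0178
pos [0.5332 0.2397 0.1143] toolaxes(cols) [[-0.819, -0.013, 0.573], [-0.01, 1.0, 0.007], [-0.573, 0.0, -0.819]] F [-0.3 -0.4 -2.2] w 0.0178 t 17.65
dp cm (current tool axes) [-0.03  0.06  4.02] twist [-0.001 -0.    -0.002] q [-0.67  0.56 -0.11  2.43  2.17  0.55 -1.3 ]
TCP in panel axes mm [-36.3  -2.   61.2] F panel [-1.5 -0.4 -1.6] torque panel [ 0.01  0.99 -0.06]
```

View pics/c5.png

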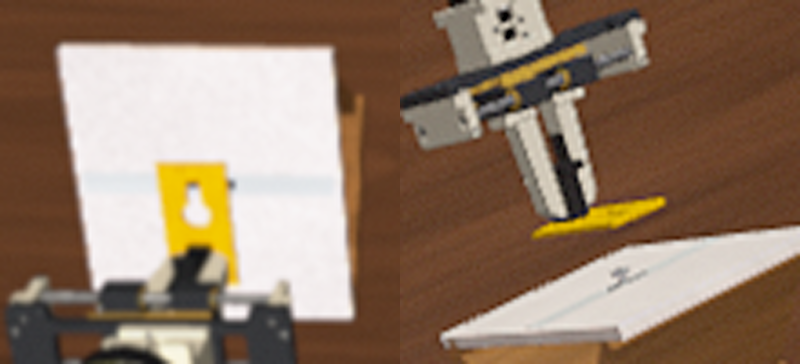

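The bracket is held square over the panel: keyhole at top-crop (197,210), screw clear in the scene crop (620,275). Now I measure the hole and the plate edges in panel axes.

```bash
cat > meas.py <<'E'
from k import *
M,p=panelT([.598,.2427,.0146])
def onpl(n,px,h):
    o,d=ray(n,px);nn=M[:,2];s=((p+h*nn-o)@nn)/(d@nn);return M.T@(o+s*d-p)*1000
t=cv2.imread("pics/t5.png");H=cv2.cvtColor(t,cv2.COLOR_BGR2HSV)
m=(H[...,0]>15)&(H[...,0]<35)&(H[...,1]>140)&(H[...,2]>120)
c,st,mm=blob(m,(95,195,205,242));print(st)
s=readout.observe();z=(M.T@(np.array(s["tool_pos"])-p))[2]
h=z-.0101+.004
big=[]
for r in range(207,222,2):
    x=np.where(mm[r])[0];L,Rr=x.min()-.5,x.max()+.5
    a,b=onpl("top",(L,r),h),onpl("top",(Rr,r),h);print(r,np.round(a[:2],1),np.round(b[:2],1),"mid",np.round((a+b)[1]/2,1),"w",np.round(a[1]-b[1],1))
f=mm.astype(np.uint8);cs,_=cv2.findContours(f,cv2.RETR_CCOMP,cv2.CHAIN_APPROX_NONE)
hole=np.zeros_like(f); cv2.drawContours(hole,[max(cs,key=len)],-1,1,-1); hole&=1-f
for half in("all",): 
    c,st,hm=blob(hole>0,(95,195,205,242));print("hole",c,st)
    ys,xs=np.where(hm)
    for r in range(ys.min(),ys.max()+1): xx=xs[ys==r];print(r,np.round(onpl("top",(xx.mean(),r),h-.002)[:2],1),len(xx))
x=np.where(mm[:,143])[0];print("top edge row",st,onpl("top",(150,np.where(mm[:,150])[0].min()-.5),h))
E
python3 meas.py
```

```text
[138 205  22  33 389]
207 [34.4 21.6] [ 35. -28.] mid -3.2 w 49.6
209 [28.7 19.7] [ 29.2 -27.4] mid -3.8 w 47.1
211 [22.8 20.4] [ 23.4 -29.4] mid -4.5 w 49.8
213 [17.  21.1] [ 17.6 -28.8] mid -3.8 w 49.9
215 [11.2 19.2] [ 11.7 -28.2] mid -4.5 w 47.4
217 [ 5.3 19.9] [  5.8 -27.6] mid -3.9 w 47.5
219 [-0.7 20.6] [ -0.1 -27. ] mid -3.2 w 47.6
221 [-6.6 18.6] [ -6.  -26.4] mid -3.9 w 45.0
hole [148.4057971  216.49275362] [145 210   8  13  69]
210 [25.  -2.9] 2
211 [22.1 -2.6] 4
212 [19.2 -2.2] 4
213 [16.3 -3.2] 5
214 [13.4 -2.9] 5
215 [10.4 -2.6] 5
216 [ 7.5 -3.6] 6
217 [ 4.5 -3.2] 8
218 [ 1.6 -2.9] 8
219 [-1.4 -2.6] 8
220 [-4.4 -3.6] 7
221 [-7.3 -4.6] 6
222 [-10.3  -5.6] 1
top edge row [145 210   8  13  69] [ 42.0041764  -11.79350101  55.46612631]
```

The hole sits about 1 mm to -y of the screw in the same camera, and x agrees. I'll shift +1 mm and descend to just above the head, then feel in slowly.

```bash
python3 -m jog '{"twist":[[0,0,0],[0,0,0],[0,0,0],[0,0,0],[0,0,0],[0,0,0],[0,0,0]],"dp":[[0,0.1,0.5],[0,0,1],[0,0,1],[0,0,0.8],[0,0,0.4],[0,0,0],[0,0,0]],"hand":[1,1,1,1,1,1,1]}'; python3 tp.py -.036 -.001 .011;python3 -m jog '{"twist":[[0,0,0],[0,0,0],[0,0,0],[0,0,0],[0,0,0],[0,0,0]],"dp":[[0,0,0.2],[0,0,0.2],[0,0,0.2],[0,0,0.1],[0,0,0],[0,0,0]],"hand":[1,1,1,1,1,1]}'; python3 tp.py -.036 -.001 .011
```

```text
time_s: 18.33
tool_pos: [0.5541, 0.241, 0.0832]
ee_rot: [0.3, -0.006, 0.954, 0.002]
force: [0.4, 0.1, -3.3]
gripper_width: 0.0176
pos [0.5541 0.241  0.0832] toolaxes(cols) [[-0.82, -0.013, 0.572], [-0.01, 1.0, 0.007], [-0.572, 0.0, -0.82]] F [ 0.4  0.1 -3.3] w 0.0176 t 18.33
dp cm (current tool axes) [-0.1   0.    1.28] twist [-0.001 -0.002 -0.002] q [-0.62  0.64 -0.13  2.4   2.24  0.6  -1.34]
TCP in panel axes mm [-37.   -1.   23.8] F panel [-1.5  0.1 -3. ] torque panel [ 0.04  0.97 -0.01]
time_s: 18.83
tool_pos: [0.5581, 0.2415, 0.0782]
ee_rot: [0.3, -0.006, 0.954, 0.002]
force: [0.4, 0.2, -2.3]
gripper_width: 0.0178
pos [0.5581 0.2415 0.0782] toolaxes(cols) [[-0.819, -0.013, 0.573], [-0.01, 1.0, 0.008], [-0.573, 0.001, -0.819]] F [ 0.4  0.2 -2.3] w 0.0178 t 18.83
dp cm (current tool axes) [-0.06 -0.04  0.63] twist [-0.    -0.001 -0.002] q [-0.61  0.65 -0.14  2.4   2.25  0.6  -1.35]
TCP in panel axes mm [-36.6  -0.6  17.3] F panel [-1.   0.2 -2.1] torque panel [-0.05  0.96  0.02]
```

```bash
python3 -m jog '{"twist":[[0,0,0],[0,0,0],[0,0,0],[0,0,0],[0,0,0],[0,0,0]],"dp":[[0,-0.03,0.15],[0,0,0.15],[0,0,0.15],[0,0,0.1],[0,0,0],[0,0,0]],"hand":[1,1,1,1,1,1]}'; python3 tp.py -.036 -.001 .010; python3 -m jog '{"twist":[[0,0,0],[0,0,0],[0,0,0],[0,0,0]],"dp":[[0,0,0.05],[0,0,0.05],[0,0,0],[0,0,0]],"hand":[1,1,1,1]}'; python3 tp.py -.036 -.001 .010
```

```text
time_s: 19.33
tool_pos: [0.5613, 0.2412, 0.0735]
ee_rot: [0.3, -0.006, 0.954, 0.002]
force: [0.3, -1.7, -2.2]
gripper_width: 0.018
pos [0.5613 0.2412 0.0735] toolaxes(cols) [[-0.819, -0.013, 0.573], [-0.01, 1.0, 0.008], [-0.573, 0.001, -0.82]] F [ 0.3 -1.7 -2.2] w 0.018 t 19.33
dp cm (current tool axes) [-0.06 -0.    0.17] twist [-0.    -0.001 -0.002] q [-0.61  0.66 -0.14  2.39  2.26  0.61 -1.35]
TCP in panel axes mm [-36.6  -1.   11.7] F panel [-1.  -1.7 -1.9] torque panel [0.02 0.93 0.01]
time_s: 19.67
tool_pos: [0.5618, 0.2413, 0.0729]
ee_rot: [0.3, -0.006, 0.954, 0.002]
force: [-0.9, 0.1, -0.9]
gripper_width: 0.0179
pos [0.5618 0.2413 0.0729] toolaxes(cols) [[-0.819, -0.013, 0.573], [-0.01, 1.0, 0.008], [-0.573, 0.001, -0.819]] F [-0.9  0.1 -0.9] w 0.0179 t 19.67
dp cm (current tool axes) [-0.06 -0.01  0.09] twist [ 0.    -0.    -0.002] q [-0.61  0.67 -0.14  2.39  2.26  0.61 -1.36]
TCP in panel axes mm [-36.6  -0.9  10.9] F panel [-1.3  0.1 -0.2] torque panel [-0.04  0.92 -0.02]
```

```bash
python3 -m jog '{"twist":[[0,0,0],[0,0,0],[0,0,0],[0,0,0]],"dp":[[-0.02,0,0.05],[0,0,0.05],[0,0,0],[0,0,0]],"hand":[1,1,1,1]}'; python3 tp.py -.036 -.001 .010
```

```text
time_s: 20.0
tool_pos: [0.5618, 0.2413, 0.0729]
ee_rot: [0.301, -0.006, 0.954, 0.003]
force: [-8.9, -0.9, 11.9]
gripper_width: 0.0176
pos [0.5618 0.2413 0.0729] toolaxes(cols) [[-0.819, -0.014, 0.573], [-0.011, 1.0, 0.009], [-0.573, 0.001, -0.819]] F [-8.9 -0.9 11.9] w 0.0176 t 20.0
dp cm (current tool axes) [-0.06 -0.01  0.08] twist [ 0.001 -0.    -0.001] q [-0.61  0.67 -0.14  2.39  2.27  0.61 -1.36]
TCP in panel axes mm [-36.6  -0.9  10.8] F panel [-0.4 -0.8 14.9] torque panel [-0.31  0.86 -0.08]
```

It's flat on the panel with 15 N normal and no side load. I ease off and slide down the slope.

```bash
python3 -m jog '{"twist":[[0,0,0],[0,0,0],[0,0,0],[0,0,0],[0,0,0],[0,0,0],[0,0,0]],"dp":[[0,0,-0.07],[0.2,0,0],[0.2,0,0],[0.2,0,0],[0.2,0,0],[0,0,0],[0,0,0]],"hand":[1,1,1,1,1,1,1]}'; python3 tp.py -.06 -.001 .0108
```

```text
time_s: 20.58
tool_pos: [0.5576, 0.2417, 0.07]
ee_rot: [0.303, -0.006, 0.953, 0.003]
force: [-1.8, 1.2, 13.5]
gripper_width: 0.0179
pos [0.5576 0.2417 0.07  ] toolaxes(cols) [[-0.816, -0.013, 0.578], [-0.009, 1.0, 0.009], [-0.578, 0.002, -0.816]] F [-1.8  1.2 13.5] w 0.0179 t 20.58
dp cm (current tool axes) [ 1.84 -0.07  0.  ] twist [ 0.001  0.005 -0.003] q [-0.61  0.68 -0.15  2.4   2.27  0.64 -1.38]
TCP in panel axes mm [-41.6  -0.4  10.9] F panel [ 6.2  1.2 12.1] torque panel [-0.14 -0.66  0.06]
```

```bash
python3 -m jog '{"twist":[[0,0,0],[0,0,0],[0,0,0]],"dp":[[0,0,-0.08],[0,0,0],[0,0,0]],"hand":[1,1,1]}'; python3 tp.py -.06 -.001 .0108;python3 -m jog '{"twist":[[0,0,0],[0,0,0],[0,0,0]],"dp":[[0.15,0,0],[0,0,0],[0,0,0]],"hand":[1,1,1]}'; python3 tp.py -.06 -.001 .0108
```

```text
time_s: 20.83
tool_pos: [0.5551, 0.2412, 0.0685]
ee_rot: [0.3, -0.006, 0.954, 0.002]
force: [0.0, -0.4, -3.2]
gripper_width: 0.0179
pos [0.5551 0.2412 0.0685] toolaxes(cols) [[-0.82, -0.013, 0.573], [-0.01, 1.0, 0.008], [-0.573, 0.001, -0.82]] F [ 0.  -0.4 -3.2] w 0.0179 t 20.83
dp cm (current tool axes) [ 1.54 -0.01  0.03] twist [-0.    -0.001 -0.002] q [-0.61  0.68 -0.15  2.4   2.27  0.63 -1.37]
TCP in panel axes mm [-44.6  -0.9  11.1] F panel [-1.8 -0.4 -2.7] torque panel [-0.01  1.02 -0.05]
time_s: 21.08
tool_pos: [0.5537, 0.2411, 0.0675]
ee_rot: [0.3, -0.006, 0.954, 0.002]
force: [-0.0, 0.3, -3.2]
gripper_width: 0.0177
pos [0.5537 0.2411 0.0675] toolaxes(cols) [[-0.82, -0.013, 0.573], [-0.011, 1.0, 0.008], [-0.573, 0.001, -0.82]] F [-0.   0.3 -3.2] w 0.0177 t 21.08
dp cm (current tool axes) [ 1.37 -0.    0.03] twist [-0.    -0.001 -0.001] q [-0.61  0.68 -0.16  2.41  2.27  0.64 -1.38]
TCP in panel axes mm [-46.3  -1.   11.1] F panel [-1.9  0.3 -2.6] torque panel [0.03 0.94 0.01]
```

```bash
python3 -m jog '{"twist":[[0,0,0],[0,0,0],[0,0,0],[0,0,0],[0,0,0],[0,0,0],[0,0,0]],"dp":[[0.15,0,0],[0.15,0,0],[0.2,0,0],[0.2,0,0],[0.2,0,0],[0.1,0,0],[0,0,0]],"hand":[1,1,1,1,1,1,1]}'; python3 tp.py -.06 -.001 .0108; python3 -m jog '{"twist":[[0,0,0],[0,0,0],[0,0,0],[0,0,0]],"dp":[[0.1,0,0],[0.1,0,0],[0,0,0],[0,0,0]],"hand":[1,1,1,1]}'; python3 tp.py -.06 -.001 .0108
```

```text
time_s: 21.67
tool_pos: [0.5455, 0.2411, 0.0619]
ee_rot: [0.3, -0.006, 0.954, 0.002]
force: [-0.3, 0.1, -2.0]
gripper_width: 0.0176
pos [0.5455 0.2411 0.0619] toolaxes(cols) [[-0.82, -0.013, 0.573], [-0.011, 1.0, 0.008], [-0.573, 0.001, -0.82]] F [-0.3  0.1 -2. ] w 0.0176 t 21.67
dp cm (current tool axes) [ 0.37 -0.02  0.05] twist [-0.    -0.001 -0.001] q [-0.61  0.69 -0.17  2.42  2.28  0.66 -1.4 ]
TCP in panel axes mm [-56.3  -0.9  11.3] F panel [-1.4  0.1 -1.5] torque panel [ 0.03  1.01 -0.02]
time_s: 22.0
tool_pos: [0.5441, 0.241, 0.061]
ee_rot: [0.3, -0.006, 0.954, 0.002]
force: [0.4, -0.4, -2.9]
gripper_width: 0.0179
pos [0.5441 0.241  0.061 ] toolaxes(cols) [[-0.819, -0.013, 0.573], [-0.01, 1.0, 0.008], [-0.573, 0.001, -0.82]] F [ 0.4 -0.4 -2.9] w 0.0179 t 22.0
dp cm (current tool axes) [ 0.21 -0.01  0.05] twist [-0.    -0.001 -0.002] q [-0.61  0.69 -0.17  2.43  2.28  0.67 -1.41]
TCP in panel axes mm [-57.9  -0.9  11.3] F panel [-1.4 -0.4 -2.6] torque panel [ 0.04  0.9  -0.03]
```

```bash
python3 -m jog '{"twist":[[0,0,0],[0,0,0],[0,0,0],[0,0,0]],"dp":[[0.1,0,0.02],[0.1,0,0.02],[0,0,0],[0,0,0]],"hand":[1,1,1,1]}'; python3 tp.py -.061 -.001 .0108; python3 -m jog '{"twist":[[0,0,0],[0,0,0],[0,0,0]],"dp":[[0.1,0,0],[0,0,0],[0,0,0]],"hand":[1,1,1]}'; python3 tp.py -.061 -.001 .0108
```

```text
time_s: 22.33
tool_pos: [0.5427, 0.241, 0.0595]
ee_rot: [0.3, -0.006, 0.954, 0.002]
force: [0.5, -0.2, -2.6]
gripper_width: 0.0179
pos [0.5427 0.241  0.0595] toolaxes(cols) [[-0.819, -0.013, 0.573], [-0.01, 1.0, 0.008], [-0.573, 0.001, -0.82]] F [ 0.5 -0.2 -2.6] w 0.0179 t 22.33
dp cm (current tool axes) [ 0.1  -0.01  0.01] twist [-0.    -0.001 -0.002] q [-0.61  0.7  -0.18  2.43  2.28  0.68 -1.41]
TCP in panel axes mm [-60.   -0.9  10.9] F panel [-1.1 -0.2 -2.4] torque panel [ 0.01  1.05 -0.01]
time_s: 22.58
tool_pos: [0.5418, 0.241, 0.0589]
ee_rot: [0.3, -0.006, 0.954, 0.002]
force: [0.3, -0.1, -2.8]
gripper_width: 0.0177
pos [0.5418 0.241  0.0589] toolaxes(cols) [[-0.819, -0.013, 0.573], [-0.01, 1.0, 0.008], [-0.573, 0.001, -0.82]] F [ 0.3 -0.1 -2.8] w 0.0177 t 22.58
dp cm (current tool axes) [ 0.   -0.02  0.01] twist [-0.    -0.001 -0.002] q [-0.61  0.7  -0.18  2.43  2.28  0.68 -1.42]
TCP in panel axes mm [-61.   -0.8  10.9] F panel [-1.3 -0.1 -2.4] torque panel [0.06 0.98 0.01]
```

```bash
python3 -m jog '{"twist":[[0,0,0],[0,0,0],[0,0,0]],"dp":[[0.1,0,0],[0,0,0],[0,0,0]],"hand":[1,1,1]}'; python3 tp.py -.061 -.001 .0108; python3 -m jog '{"twist":[[0,0,0],[0,0,0],[0,0,0]],"dp":[[0.1,0,0],[0,0,0],[0,0,0]],"hand":[1,1,1]}' ; python3 tp.py -.061 -.001 .0108
```

```text
time_s: 22.83
tool_pos: [0.5416, 0.241, 0.0587]
ee_rot: [0.301, -0.006, 0.954, 0.002]
force: [1.1, 0.4, -0.1]
gripper_width: 0.0175
pos [0.5416 0.241  0.0587] toolaxes(cols) [[-0.819, -0.013, 0.574], [-0.01, 1.0, 0.008], [-0.574, 0.001, -0.819]] F [ 1.1  0.4 -0.1] w 0.0175 t 22.83
dp cm (current tool axes) [-0.03 -0.01  0.01] twist [-0.     0.001 -0.002] q [-0.61  0.7  -0.18  2.43  2.28  0.68 -1.42]
TCP in panel axes mm [-61.3  -0.9  10.9] F panel [ 0.8  0.4 -0.7] torque panel [-0.07  0.47 -0.05]
time_s: 23.08
tool_pos: [0.5414, 0.241, 0.0586]
ee_rot: [0.302, -0.006, 0.953, 0.003]
force: [4.6, 0.3, 4.0]
gripper_width: 0.0177
pos [0.5414 0.241  0.0586] toolaxes(cols) [[-0.818, -0.012, 0.575], [-0.009, 1.0, 0.008], [-0.575, 0.001, -0.818]] F [4.6 0.3 4. ] w 0.0177 t 23.08
dp cm (current tool axes) [-0.05 -0.02  0.01] twist [-0.     0.002 -0.003] q [-0.61  0.7  -0.18  2.43  2.28  0.69 -1.42]
TCP in panel axes mm [-61.5  -0.8  10.9] F panel [6.  0.3 0.6] torque panel [-0.27 -0.66 -0.01]
```

There is a hard stop at x = -61.4, with Fx rising by 7 N after 24.8 mm of travel, so the screw is home. I'll release and retreat along the normal.

```bash
python3 -m jog '{"twist":[[0,0,0],[0,0,0],[0,0,0],[0,0,0],[0,0,0],[0,0,0],[0,0,0]],"dp":[[0,0,0.02],[0,0,0],[0,0,0],[0,0,0],[0,0,0],[0,0,0],[0,0,0]],"hand":[1,0,0,0,0,0,0]}';python3 tp.py -.061 -.001 .0108; python3 -m jog '{"twist":[[0,0,0],[0,0,0],[0,0,0],[0,0,0],[0,0,0],[0,0,0],[0,0,0],[0,0,0],[0,0,0],[0,0,0]],"dp":[[0,0,-0.3],[0,0,-0.8],[0,0,-1.5],[0,0,-2],[0,0,-2],[0,0,-2],[0,0,-2],[0,0,-1],[0,0,0],[0,0,0]],"hand":[0,0,0,0,0,0,0,0,0,0]}'; python3 tp.py -.061 -.001 .0108
python3 - <<'E'
from h import *
t=snap("top","t6");s=snap("scene","s6")
a=cv2.resize(t[160:260,95:205],(400,364),interpolation=2);b=cv2.resize(s[80:180,320:430],(400,364),interpolation=2)
cv2.imwrite("pics/c6.png",np.hstack([a,b]))
E
```

```text
time_s: 23.67
tool_pos: [0.5401, 0.241, 0.0575]
ee_rot: [0.3, -0.006, 0.954, 0.002]
force: [0.9, -0.2, -0.2]
gripper_width: 0.0459
pos [0.5401 0.241  0.0575] toolaxes(cols) [[-0.82, -0.013, 0.573], [-0.01, 1.0, 0.008], [-0.573, 0.001, -0.82]] F [ 0.9 -0.2 -0.2] w 0.0459 t 23.67
dp cm (current tool axes) [-0.22 -0.01 -0.01] twist [-0.    -0.001 -0.001] q [-0.61  0.7  -0.18  2.44  2.29  0.68 -1.42]
TCP in panel axes mm [-63.2  -0.9  10.7] F panel [ 0.6 -0.2 -0.6] torque panel [ 0.06  0.61 -0.01]
time_s: 24.5
tool_pos: [0.4737, 0.2405, 0.1536]
ee_rot: [0.301, -0.006, 0.954, 0.003]
force: [0.3, 0.1, -0.1]
gripper_width: 0.0466
pos [0.4737 0.2405 0.1536] toolaxes(cols) [[-0.819, -0.014, 0.574], [-0.01, 1.0, 0.01], [-0.574, 0.002, -0.819]] F [ 0.3  0.1 -0.1] w 0.0466 t 24.5
dp cm (current tool axes) [-0.13 -0.08 11.67] twist [ 0.002  0.001 -0.002] q [-0.79  0.45 -0.09  2.5   2.01  0.54 -1.24]
TCP in panel axes mm [-62.4  -0.3 127.5] F panel [ 0.2  0.1 -0.3] torque panel [-0.01  0.56 -0.02]
```

View pics/c6.png

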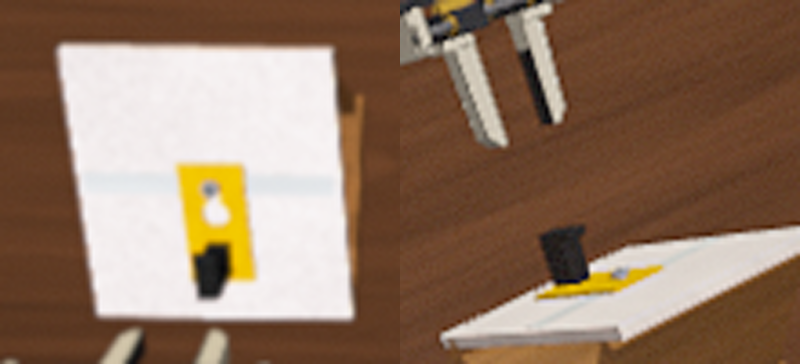

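The bracket hangs flat, with the screw head at the slot's upper end (top crop 210,187; scene crop 620,274) and the fingers clear. Last numeric check covers the plate edge, lid, tin and bystanders.

Run:
```python
from h import *
M,p=panelT([.598,.2427,.0146])
def onpl(n,px,h):
    o,d=ray(n,px);nn=M[:,2];s=((p+h*nn-o)@nn)/(d@nn);return M.T@(o+s*d-p)*1000
t0=cv2.imread("pics/top0.png");t=cv2.imread("pics/t6.png");H=cv2.cvtColor(t,cv2.COLOR_BGR2HSV)
m=(H[...,0]>15)&(H[...,0]<35)&(H[...,1]>140)&(H[...,2]>120)
c,st,mm=blob(m,(130,195,175,242))
for x in(147,150,157,160): print("top edge x (expect +18)",np.round(onpl("top",(x,np.where(mm[:,x])[0].min()-.5),.004),1))
d=np.abs(t.astype(int)-t0).max(2)>60
n,l,s,c=cv2.connectedComponentsWithStats(d.astype(np.uint8))
for i in range(1,n):
    if s[i,4]>6: print("changed",s[i],np.round(c[i]))
W=(H[...,1]<50)&(H[...,2]>170);c,st,_=blob(W,(225,180,295,250));print("lid white",c,st,onz("top",c,.01))
k=blob(t.max(2)<70,(235,190,285,235));print("knob",k[:2],onz("top",k[0],.038))
```

```text
top edge x (expect +18) [17.5 12.   4. ]
top edge x (expect +18) [17.6  3.8  4. ]
top edge x (expect +18) [ 14.8 -15.    4. ]
top edge x (expect +18) [ 14.9 -23.1   4. ]
changed [ 304  174   50   46 1513] [328. 197.]
changed [ 229  189   53   54 2237] [255. 216.]
changed [143 205  23  38 596] [154. 222.]
changed [120 250  21  18 157] [129. 261.]
changed [149 251   8  10  62] [153. 256.]
changed [ 89 259  19   9  75] [ 97. 264.]
changed [153 260  17   8  68] [163. 265.]
changed [108 274  38  34 470] [133. 284.]
changed [101 277   3   9  11] [102. 281.]
changed [154 277   3   5  12] [155. 279.]
changed [149 278   5  10  18] [150. 283.]
changed [105 283   5   3  10] [107. 284.]
changed [119 286  11   5  16] [124. 287.]
changed [  90  290   46   38 1128] [113. 308.]
changed [ 89 323  27  10  56] [103. 327.]
changed [ 64 325  18  18 142] [ 72. 332.]
changed [112 335  10  25 151] [116. 345.]
changed [103 370   8  13  51] [107. 377.]
lid white [255.10660487 215.54461182] [239 199  34  34 863] [ 0.59972211 -0.0357618   0.01      ]
knob (array([254.61111111, 214.27777778]), array([253, 212,   4,   6,  18], dtype=int32)) [ 0.59922647 -0.03563892  0.038     ]
```

```bash
python3 -c "
from bench import arm;print(arm.hand_in())"
```

```text
the job is handed in; nothing more can be done
None
```

The bracket is hung on the panel's screw and the job is handed in, at about 24.6 s of the 67 s allowed.

- **Lid:** I lifted it by its knob and set it flat on the table beside the tin, at about (0.600, -0.036). The last picture puts the knob above the lid's centre within about 1 mm, so it lies level.
- **Bracket:** I took it from the tin by its stem and passed the keyhole over the screw head. It touched down flat on the panel with about 15 N and no side load. I then slid it about 24.8 mm down the slope, nominally 24 mm, to a hard stop where the force rose by about 7 N, and let go. The last pictures show the screw head at the end of the narrow slot and the gripper clear of everything.
- **Bystanders:** Comparing the overhead pictures from before and after, only the lid, tin, bracket and robot areas changed. The carton, can, pliers and the pink and purple tins did not.

**Checks that disagreed:**
- **First slide:** it stuck on friction at about 12 N of normal force. I eased the pressure and it then ran freely.
- **Plate edge:** the last picture puts the plate's upper edge 15 to 17.6 mm up the slope, against 18 mm expected. That is within one pixel (3 mm), so the hard stop is the better evidence that the screw is fully home.

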